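# Chock the coffee tin on its sloping rack and fold the gate down

### The arm

A 7-joint arm with a two-finger parallel gripper is mounted at the origin on the work surface. World frame = base frame: x ahead of the robot, y to its left, z up, the work surface at z = 0. Lengths are in m, angles in rad, forces in N, time in s.
With the tool pointing down it reaches from about 0.35 to 0.9 m from the base axis. Payload 8.1 kg.
Tool frame: the origin (TCP) lies on the centre line of the jaws, within the pads' length; the fingertips stand 19 mm ahead of it and the grasp point (between the pads) is the TCP (arm.tip_reach is the distance from the TCP to the fingertips, in m); z points along the fingers, y is the line along which they close (so a half turn about z gives the same grasp; the last joint's range is limited). The gripper opens to 92 mm and grips with 3 to 60 N. Pads are 19 mm wide; open, the fingers measure 130 mm over their backs; the gripper's body (75 mm by 190 mm) begins 47 mm behind the grasp point.
Start: joints at [-1.417, 0.434, 0.025, 1.573, -0.012, 1.134, -0.075], TCP at [0.159, 0.605, 0.246] pointing down, gripper open.
Joint ranges: [-2.62, 2.62], [-0.44, 2.09], [-1.27, 1.32], [0.08, 2.57], [-1.32, 4.46], [0.12, 2], [-2.74, 2.74]. Speed limits (rad/s): [2.22, 2.22, 3.01, 3.01, 3.14, 3.14, 3.14].

### API

Orientations are given as a rotation vector (axis times angle).
In Python, from cell import arm gives the robot as it stands.
- The arm moves only by the tool arm_command, never from a script. Its argument "targets" is a list that holds one entry, the list of rows, each a list of 6 numbers: the shift along the tool's x, y, z in m, then the turn, a rotation vector about the tool's x, y, z in rad. A call has 1 to 10 rows; each row shifts and turns the commanded pose from where the row before left it, along the tool's axes as they then stand; what a row does not reach is not made up. A row lasts 1/8 s, in which the tool goes at most 62.5 mm and 10.7 degrees, less where a joint would pass 70% of its speed; a pose out of reach is approached as far as the arm can. A call with a gripper value outside its range is refused whole. "jaw" is the finger opening in m, from 0 to 0.0918, set as the call begins (left out, the last holds). The fingers move at their own pace and stop on an object; "newtons" is the grip in N (left out, the last holds). Time passes only in rows, so rows that do not move let the fingers close. It gives the time, the measured TCP pose, the force, the opening and the grip force at its end, in the units of the state.
- arm.observe(): the state, without advancing time (a new reading comes with each control period).
- arm.get_image(name): name is "scene" or "top"; returns a dict with "pixels" (420x560x3 uint8, red, green, blue), "z_map" (420x560 float32, m along the optical axis (not along the pixel's ray), 0 where there is no reading), "fx", "fy", "cx", "cy" (pixels), "dist" ([k1, k2, p1, p2, k3] as OpenCV has them; the pictures are not rectified), "xyz" and "rotation" of the camera in the world. Camera axes: x right, y down, z forward; pixel columns grow to the right and rows downward; lengths in m; the calibration is good to about 2 mm. A picture is of the moment at which its call begins.
- arm.sign_off(): hands the job in; it is judged then, once.
The state is a dict: "clock": time; "joints": joint angles; "dq": joint speeds; "joint_efforts": joint torques, N m; "position": TCP position; "ee_rot": TCP orientation; "force": force on the tool from outside, world axes, zero at the start; "ft_torque": the same for the moment, N m; "width": opening from 0.0 (shut) to 1.0 (fully open); "gripper_force": force on a finger pad.
Only numpy, scipy, OpenCV 4.12 (cv2) and the standard library are available. Lean on these libraries where they do the work, as an engineer would, in place of code of your own. Each camera call takes 0.05 s, during which the arm holds its last target. There are 200 camera calls.

### The job

The coffee tin on the sloping rack is held only by the gate, which has to be folded down for cleaning. Take the yellow wedge chock by its black tab, set it on the rack below the tin, nose uphill, and push it up against the tin's low side until the tin rolls back and is pressed firmly against the padded backstop (push with about 10 N for a moment; 15 N would dent the tin, and do not push the tin with the hand). Then let go of the chock and swing the gate's red knob all the way downhill, so that the chock alone keeps the tin from rolling; leave the other things on the counter where they are.

Things in the scene. Friction and masses are not known exactly. Their poses are not given: they have to be found in the camera images.
- deck: Dark wooden sloping deck of the rack, 330 mm long, 160 wide, rising 7 degrees, low end roughly facing the robot; fixed. Origin on its top surface, mid-width, 160 mm from the low end; x uphill along the surface, y left across (looking uphill), z square to it. Rims 5 mm thick stand 14 mm above it along the long edges (inner faces y = +-75 mm).
- rack: The whole rack; origin on the counter, 34 mm below the deck's origin; z up. It carries the gate and, uphill of the tin, the backstop: a fixed upright board across the deck, 75 mm high, with a black pad. The gap between tin and pad at the start is 6 to 40 mm; it is not measured and has to be felt. The wedge face multiplies: the tin feels up to 1.4 times the push.
- tin: Round coffee tin, cream paper with a green band, copper ends, 84 mm diameter, 130 mm long, 0.5 to 0.95 kg, lying across the deck, free to roll. Origin: its centre; its y axis is its long axis (the others turn as it rolls). At the start it leans on the gate's prongs, its axis at deck x = 30 mm.
- chock: Yellow wedge, 90 mm long (x), 50 wide (y), 0.18 kg, flat on the counter at first. Origin: centre of underside; x to the nose, z up. Face rises at 50 degrees from the nose (x=45, z=0) to z=32 mm; body 28 mm high. Black grip tab on it: centre x=-30, y=0, 30 mm long (x), 24 thick (y), top at z=75. Touching a tin that rests on the deck, its nose is 20 mm downhill of the tin's axis.
- gate (a joint): Gate angle, rad: 0 = prongs up, holding the tin (start); 1.5 = folded flat downhill (end stop). Stiff hinge (0.25 N m, 2.5 N at the knob), stays where left. Two steel prongs 12 mm wide, 50 mm high, at deck y = +-50 mm (88 mm free between, for the chock) and a lever turn about a shaft along deck y at deck x = -17, z = -12 mm.
- gate_knob (a point): Centre of the red knob on the gate's lever, outside the rack's left edge at deck y = 137 mm: cylinder 28 mm diameter, 26 long, axis along deck y, 110 mm from the shaft's axis. The lever leans 0.5 rad uphill from the deck's z at gate = 0 and 1.0 rad downhill at 1.5. Its rod meets the knob's inner end. The point's axes turn with the gate.
- cup: Bystander: open paper cup, 80 mm across, 95 mm high, origin under its centre.
- cup_stack: Bystander: stack of paper cups, 82 mm across, 190 mm high, origin under its centre.
- lid_stack: Bystander: stack of black lids, 90 mm across, 90 mm high, origin under its centre.
- syrup_a: Bystander: amber syrup bottle with white pump, 66 mm across, 236 mm high, origin under its centre.
- syrup_b: Bystander: green syrup bottle with white pump, 66 mm across, 236 mm high, origin under its centre.
- milk_jug: Bystander: steel milk jug with handle, 84 mm across, 100 mm high, origin under its centre.
- spoon: Bystander: spoon lying on the counter at the left.
Things that resemble listed ones, but are neither listed nor needed, are in the scene too. Of the things that look like the chock, the smallest one is meant.

How it is judged:
On the way, in this order (a step that is already met when the one before it is completed fails the run):
1. With the gate still up, the chock is pressed firmly (more than 6 N on the tin, for 0.3 s) against the tin, which has moved at least 3 mm uphill (contact force between chock and tin above 6 N and x of tin in the frame of deck above 0.0335 m and value of joint gate below 0.15 rad), for 0.3 s.
2. The gate is folded down (more than 1.3 rad) and the tin is still held uphill (value of joint gate above 1.3 rad and x of tin in the frame of deck above 0.0335 m), for 0.2 s.
At the end, for the whole second after the job is handed in: The gate is folded down (more than 1.3 rad); the tin lies at rest on the deck, straight across it (within 0.12 rad), at least 3 mm uphill of where the gate held it, leaning on the chock (contact force over 0.2 N); the chock rests flat on the deck (within 0.12 rad) (all of step 2 and z of tin in the frame of deck below 0.05 m and contact force between chock and tin above 0.2 N and linear speed of each of tin, chock below 0.01 m/s and angle between the y axis of tin and the y axis of deck, either way round below 0.12 rad and angle between the z axis of chock and the z axis of deck, either way round below 0.12 rad); the robot touches nothing.
It fails at once if The tin is dented: the chock presses it with more than 21 N (contact force between chock and tin above 21 N).
It fails at once if The hand or arm pushes the tin itself (more than 3 N) (contact force between any of the fingers, the arm and tin above 3 N).
It fails at once if Another thing on the counter is moved by more than 30 mm (distance of any of cup, cup_stack, lid_stack, syrup_a, syrup_b, milk_jug, spoon from where it was at the start of the episode above 0.03 m).
It also fails if it takes over 72 s, if anything falls off the work surface, if the arm or the gripper's body presses on something with over 40 N, if the wrist force passes 120 N, or if a joint passes its speed limit or range.

## Working session

There is one attempt and no reset: what is moved stays moved. The work goes in short steps, Python scripts to look and compute and a tool call to move; the robot and the scene stay as the last step left them, time stands still between calls to the robot, and variables do not carry over. Pictures are saved under pics/ and viewed, at most 10 in all, crops included, and the job is handed in when it is done.

Besides the shell and the picture viewer there is one more tool, called after "Emit:" in YAML: its name, and indented under it one key for each argument. arm_command: Moves the arm, as the interface text tells. Its arguments: {"type":"object","properties":{"targets":{"type":"array","items":{"type":"array","items":{"type":"array","items":{"type":"number"}}}},"jaw":{"type":"number"},"newtons":{"type":"number"}},"required":["targets"]}

```bash
mkdir -p pics; ls; cat > h.py <<'E'
import numpy as np, cv2
from cell import arm
from scipy.spatial.transform import Rotation as R
def cloud(im):
    h,w=im["z_map"].shape
    K=np.array([[im["fx"],0,im["cx"]],[0,im["fy"],im["cy"]],[0,0,1]]);
    u,v=np.meshgrid(np.arange(w),np.arange(h))
    p=cv2.undistortPoints(np.stack([u,v],-1).reshape(-1,1,2).astype(np.float64),K,np.array(im["dist"])).reshape(h,w,2)
    z=im["z_map"].astype(float)
    rot=np.array(im["rotation"],float)
    if rot.shape!=(3,3): rot=R.from_rotvec(rot).as_matrix() if rot.size==3 else R.from_quat(rot).as_matrix()
    c=np.dstack([p[...,0]*z,p[...,1]*z,z])@rot.T+np.array(im["xyz"])
    c[z==0]=np.nan
    return c
E
python3 - <<'E'
from h import *
for n in("scene","top"):
    im=arm.get_image(n); cv2.imwrite(f"pics/{n}0.png",im["pixels"][:,:,::-1]); np.savez(f"{n}0.npz",c=cloud(im),p=im["pixels"])
    print(n,im["xyz"],im["rotation"],im["fx"],(im["z_map"]>0).mean())
print(arm.observe())
E
```

```text
pics
scene [ 1.73834723 -0.357921    0.9074821 ] [-1.79071614 -1.30752922  0.72253696] 515.0185169981248 0.9847321428571428
top [0.29500573 0.06743223 1.59722995] [-2.111914    2.15202949 -0.20089454] 527.9341466386106 0.9960586734693877
{'clock': 0.1, 'joints': array([-1.41658795,  0.43515604,  0.02496623,  1.5739777 , -0.01161586,
        1.1340055 , -0.07508907]), 'dq': array([-0.00029099, -0.00024436, -0.00049751, -0.00305425, -0.00083396,
       -0.00022876, -0.00097179]), 'joint_efforts': array([ 3.36164238e-03, -6.69133472e+01,  9.88089927e-01, -3.15143788e+01,
       -6.05151057e-02,  3.73806094e-02,  4.30971738e-05]), 'position': array([0.15867889, 0.60408604, 0.24503263]), 'ee_rot': array([-4.02367779e-01, -3.11564818e+00,  2.19874585e-03]), 'force': array([-0.42601593,  0.26986346,  0.03228929]), 'ft_torque': array([ 0.02089732,  0.00201254, -0.02319992]), 'gripper_force': 0.0, 'width': 0.998237183205077}
```

View pics/scene0.png

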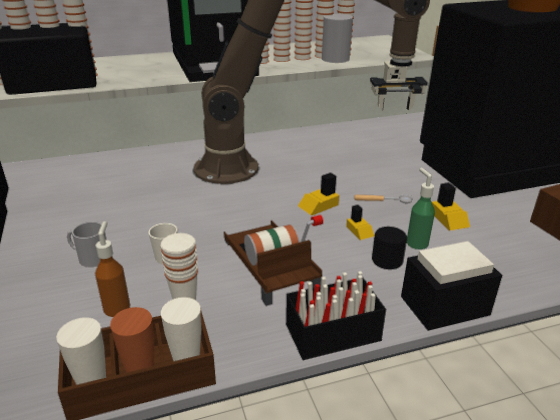

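View pics/top0.png

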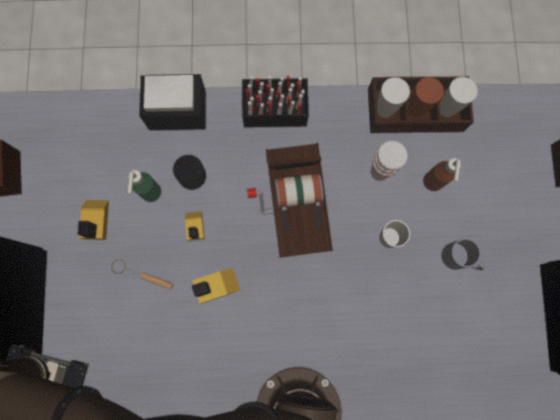

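The top view shows three yellow wedges with black tabs, at pixels (93,220), (194,226) and (215,286). The one at (194,226) looks smallest, so it should be the chock. The rack is near (299,200), the red knob at (251,193), and the low end faces down, toward the robot. I'll enlarge a crop to confirm and measure.

```bash
python3 - <<'E'
from h import *
d=np.load("top0.npz");c=d["c"];p=d["p"]
cv2.imwrite("pics/crop.png",cv2.resize(p[130:315,60:350,::-1],None,fx=2.7,fy=2.7,interpolation=cv2.INTER_CUBIC))
hsv=cv2.cvtColor(p,cv2.COLOR_RGB2HSV)
m=((hsv[...,0]>15)&(hsv[...,0]<32)&(hsv[...,1]>170)&(hsv[...,2]>90)).astype(np.uint8)
n,l,s,ce=cv2.connectedComponentsWithStats(m)
for i in range(1,n):
    if s[i,4]<80: continue
    q=c[l==i]; q=q[~np.isnan(q).any(1)]
    r=cv2.minAreaRect((q[:,:2]*1000).astype(np.float32))
    x,y,w,h=s[i,:4]; b=np.zeros_like(m); b[y-8:y+h+8,x-8:x+w+8]=1
    t=(b>0)&(c[...,2]>0.05)&(hsv[...,2]<70)
    T=c[t]; rt=cv2.minAreaRect((T[:,:2]*1000).astype(np.float32)) if len(T)>4 else None
    print(ce[i],s[i],r,"zmax",q[:,2].max(),"tab",rt,np.median(T,axis=0) if len(T) else 0, T[:,2].max() if len(T) else 0)
# knob
m=((hsv[...,0]<6)|(hsv[...,0]>174))&(hsv[...,1]>180)&(hsv[...,2]>100)
m[:180]=0;m[210:]=0
v,u=np.nonzero(m);print("knob",u.mean(),v.mean(),np.nanmedian(c[m],axis=0),np.nanmax(c[m],axis=0),np.nanmin(c[m],axis=0))
# deck region
reg=np.zeros(m.shape,bool); reg[212:252,272:330]=1
q=c[reg];P=c[225:248,285:318].reshape(-1,3)
P=P[(P[:,2]>0.005)&(P[:,2]<0.05)]
A=np.c_[P[:,:2],np.ones(len(P))]
for _ in range(4):
    k=np.linalg.lstsq(A,P[:,2],rcond=None)[0]; e=np.abs(A@k-P[:,2]); A=A[e<.003];P=P[e<.003]
print("plane",k,len(P),"slope deg",np.degrees(np.arctan(np.hypot(k[0],k[1]))),"up dir",np.degrees(np.arctan2(k[1],k[0])))
E
```

```text
knob 251.44444444444446 192.11111111111111 [0.62213089 0.12065541 0.1384237 ] [0.62595437 0.12861376 0.14007057] [0.61103718 0.11736527 0.12863475]
plane [ 0.12432255  0.01595077 -0.04062189] 439 slope deg 7.144288457663036 up dir 7.311194045218666
```

View pics/crop.png

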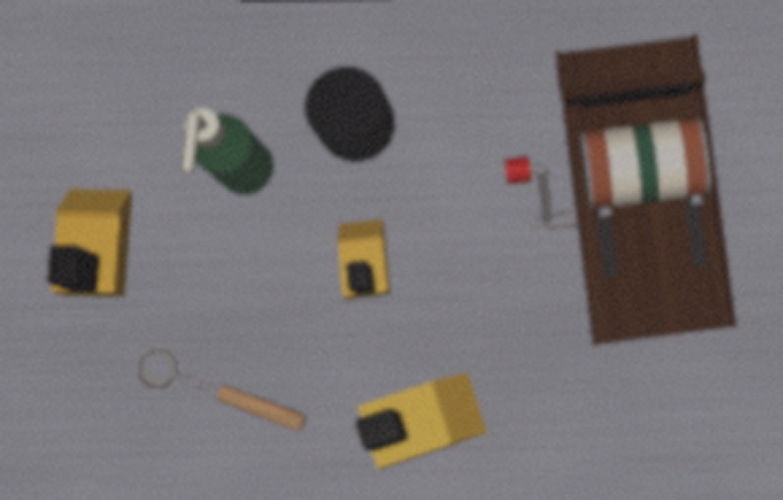

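The crop confirms it: the wedge at crop (363,260), which is top pixel (194,226), is clearly the smallest of the three. The lookalikes are at crop (90,243) and (420,420).

```bash
python3 - <<'E'
from h import *
d=np.load("top0.npz");c=d["c"];p=d["p"]
hsv=cv2.cvtColor(p,cv2.COLOR_RGB2HSV)
print(hsv[230,200],hsv[234,193],c[230,200],c[234,193])
b=np.zeros(c.shape[:2],bool); b[205:248,178:212]=1
Y=b&(hsv[...,1]>120)&(hsv[...,2]>70)
q=c[Y];top=q[np.abs(q[:,2]-.028)<.004]
print("yellow",len(q),q.min(0),q.max(0),cv2.minAreaRect((q[:,:2]*1000).astype(np.float32)),cv2.minAreaRect((top[:,:2]*1000).astype(np.float32)))
T=c[b&(c[...,2]>.06)];print("tab",len(T),np.median(T,0),T[:,2].max(),cv2.minAreaRect((T[:,:2]*1000).astype(np.float32)))
# rack
from collections import Counter
b=np.zeros(c.shape[:2],bool); b[140:262,262:336]=1
W=b&(hsv[...,2]<110)&(hsv[...,1]>70)&(c[...,2]>.008)&(c[...,2]<.075)
q=c[W]; r=cv2.minAreaRect((q[:,:2]*1000).astype(np.float32)); print("rack",len(q),r,cv2.boxPoints(r))
# rims/side-edge lines: for rows extents in world
for v in range(200,256,6):
    u=np.nonzero(W[v])[0]; print(v,u.min(),u.max(),c[v,u.min()].round(4),c[v,u.max()].round(4))
for u in range(285,325,8):
    vv=np.nonzero(W[:,u])[0]; print(u,vv.max(),c[vv.max(),u].round(4),c[vv.max()-2,u].round(4))
E
```

```text
[ 22 153 183] [ 0  5 47] [0.5301312  0.2816217  0.02830404] [0.51174041 0.29556048 0.07498193]
yellow 329 [nan nan nan] [nan nan nan] ((nan, nan), (0.0, 0.0), 0.0) ((542.789794921875, 300.5815124511719), (75.36136627197266, 47.79019546508789), 5.2813615798950195)
tab 96 [0.51969188 0.29825759 0.07601697] 0.08353689363554029 ((520.5040893554688, 298.8619079589844), (31.811981201171875, 24.562484741210938), 0.8559462428092957)
rack 3328 ((616.575439453125, -15.877975463867188), (322.1842041015625, 154.643798828125), 6.276172637939453) [[ 447.99597   43.36976]
 [ 464.90173 -110.34719]
 [ 785.1549   -75.12571]
 [ 768.24915   78.59124]]
200 273 324 [0.6129 0.0609 0.0534] [ 0.6114 -0.092   0.0475]
206 274 325 [0.5944 0.0583 0.0543] [ 0.5927 -0.0942  0.0491]
212 275 325 [0.5815 0.0554 0.0255] [ 0.5766 -0.0948  0.0374]
218 276 326 [0.5618 0.0528 0.0325] [ 0.5584 -0.0973  0.0362]
224 276 327 [0.5426 0.0532 0.0385] [ 0.5393 -0.099   0.0418]
230 277 328 [0.5239 0.0506 0.0419] [ 0.5222 -0.1021  0.0346]
236 278 329 [0.5089 0.0477 0.0199] [ 0.5042 -0.1046  0.0333]
242 279 330 [0.4905 0.0451 0.0205] [ 0.4856 -0.1065  0.0373]
248 279 330 [0.4708 0.0457 0.0346] [ 0.4688 -0.1069  0.0272]
254 280 296 [0.4532 0.043  0.0316] [ 0.4538 -0.0053  0.0163]
285 255 [0.4515 0.0278 0.0162] [0.4573 0.0277 0.0181]
293 254 [0.4538 0.0038 0.0185] [0.4598 0.0037 0.0187]
301 253 [ 0.4565 -0.0203  0.0171] [ 0.4622 -0.0203  0.02  ]
309 252 [ 0.4597 -0.0449  0.011 ] [ 0.4654 -0.0448  0.0144]
317 251 [ 0.4615 -0.0685  0.018 ] [ 0.4676 -0.0688  0.0174]
```

The chock tab is at about (0.521, 0.299), yaw 5.3°. The deck origin is about (0.6137, −0.0155, 0.034), uphill yaw 6.1°. Next I move above the tab.

Emit:
arm_command:
  targets:
    - [[0, 0, 0, 0, 0, -0.1745], [0, 0, 0, 0, 0, -0.1745], [-0.034, -0.0345, 0, 0, 0, 0], [-0.034, -0.0345, 0, 0, 0, 0], [-0.034, -0.0345, 0, 0, 0, 0], [-0.034, -0.0345, 0, 0, 0, 0], [-0.034, -0.0345, 0, 0, 0, 0], [-0.034, -0.0345, 0, 0, 0, 0], [-0.034, -0.0345, 0, 0, 0, 0], [-0.034, -0.0345, 0, 0, 0, 0]]
  jaw: 0.0918
  newtons: 30

```text
clock: 1.35
position: [0.4559, 0.3535, 0.2455]
ee_rot: [0.145, -3.138, 0.0]
force: [0.7, 1.0, 0.9]
width: 1.001
gripper_force: 0.0
```

```bash
cat >> h.py <<'E'
a=np.radians(6.1);s=np.radians(7)
DX=np.array([np.cos(a)*np.cos(s),np.sin(a)*np.cos(s),np.sin(s)])
DY=np.array([-np.sin(a),np.cos(a),0]);DZ=np.cross(DX,DY)
D=np.c_[DX,DY,DZ];O=np.array([.6137,-.0155,.034])
CH=R.from_euler('z',5.3,degrees=True).as_matrix()
def go(pos,M=None):
    """shift & turn to TCP pos; M: chock-like frame (x nose,y,z up); tool x=-x? y=y,z=-z"""
    st=arm.observe();Rt=R.from_rotvec(st["ee_rot"])
    print("t",st["clock"],"pos",st["position"].round(4),"F",st["force"].round(2),"w",round(st["width"]*.0918,4),"grip",round(st["gripper_force"],1),"dq",np.abs(st["dq"]).max().round(3))
    print("shift(tool now)",Rt.inv().apply(np.array(pos)-st["position"]).round(4))
    if M is not None:
        T=R.from_matrix(M@np.diag([-1,1,-1])); print("turn",(Rt.inv()*T).as_rotvec().round(4),"shift(after turn)",T.inv().apply(np.array(pos)-st["position"]).round(4))
    print("deck xyz",(D.T@(st["position"]-O)).round(4))
E
python3 -c "
from h import *
go([.521,.2988,.15],CH)"
```

```text
t 1.35 pos [0.4559 0.3535 0.2455] F [0.68 1.04 0.91] w 0.0919 grip 0.0 dq 0.731
shift(tool now) [-0.0598 -0.0604  0.0955]
turn [-0.0002 -0.0004 -0.0002] shift(after turn) [-0.0598 -0.0604  0.0955]
deck xyz [-0.0911  0.3836  0.2243]
```

Emit:
arm_command:
  targets:
    - [[-0.03, -0.03, 0, 0, 0, 0], [-0.03, -0.03, 0.02, 0, 0, 0], [0, 0, 0.035, 0, 0, 0], [0, 0, 0.04, 0, 0, 0], [0, 0, 0, 0, 0, 0], [0, 0, 0, 0, 0, 0]]

```text
clock: 2.1
position: [0.5207, 0.3009, 0.1519]
ee_rot: [-0.145, 3.137, 0.001]
force: [-0.7, -0.2, 0.7]
width: 1.0
gripper_force: 0.0
```

```bash
python3 - <<'E'
from h import *
im=arm.get_image("scene");c=cloud(im);p=im["pixels"]
cv2.imwrite("pics/s1.png",cv2.resize(p[150:290,270:450,::-1],None,fx=4,fy=4,interpolation=cv2.INTER_CUBIC))
b=(c[...,0]>.46)&(c[...,0]<.62)&(c[...,1]>.25)&(c[...,1]<.345)&(c[...,2]>.06)&(c[...,2]<.08)
print("tab pts from scene",b.sum(),np.median(c[b],0),c[b].min(0),c[b].max(0))
go([.521,.2988,.055],CH)
E
```

```text
tab pts from scene 77 [0.52699551 0.29584174 0.0729998 ] [0.49995675 0.28543668 0.06065259] [0.53879249 0.3113391  0.07985424]
t 2.15 pos [0.5211 0.3011 0.1524] F [ 0.59 -0.86  0.48] w 0.0915 grip 0.0 dq 0.01
shift(tool now) [ 0.0005 -0.0024  0.0974]
turn [ 0.0011  0.002  -0.0002] shift(after turn) [ 0.0003 -0.0023  0.0974]
deck xyz [-0.0436  0.3247  0.1247]
```

View pics/s1.png

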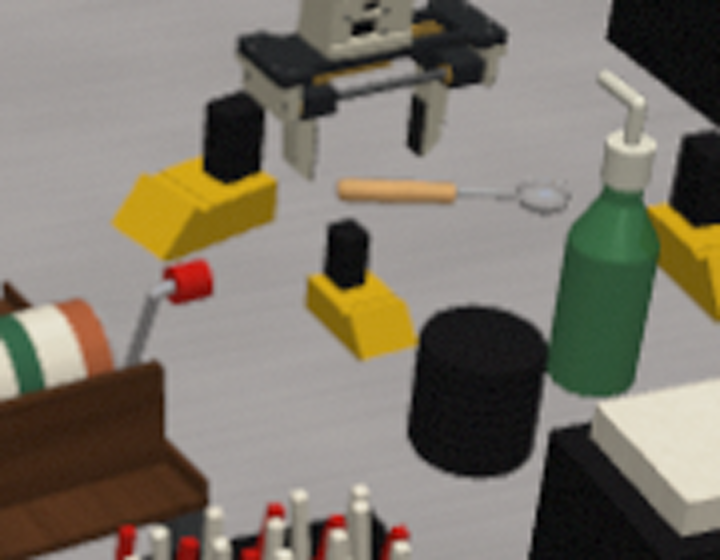

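The crop shows the open jaws above the small chock, whose black tab is at crop (347,253), with clear room on both sides. I go down and grip.

Emit:
arm_command:
  targets:
    - [[0, -0.002, 0.03, 0, 0, 0], [0, 0, 0.035, 0, 0, 0], [0, 0, 0.03, 0, 0, 0], [0, 0, 0, 0, 0, 0], [0, 0, 0, 0, 0, 0]]

```text
clock: 2.78
position: [0.5216, 0.2993, 0.0577]
ee_rot: [-0.145, 3.136, 0.002]
force: [-0.7, 0.7, 0.6]
width: 1.001
gripper_force: 0.0
```

Emit:
arm_command:
  targets:
    - [[0, 0, 0, 0, 0, 0], [0, 0, 0, 0, 0, 0], [0, 0, 0, 0, 0, 0], [0, 0, 0, 0, 0, 0], [0, 0, 0, 0, 0, 0]]
  jaw: 0.0
  newtons: 30

```text
clock: 3.4
position: [0.5205, 0.2985, 0.0558]
ee_rot: [-0.145, 3.138, 0.0]
force: [0.6, -0.2, 0.0]
width: 0.505
gripper_force: 0.0
```

Emit:
arm_command:
  targets:
    - [[0, 0, -0.03, 0, 0, 0], [0, 0, -0.04, 0, 0, 0], [0, 0, -0.04, 0, 0, 0], [0, 0, -0.04, 0, 0, 0], [0, 0, 0, 0, 0, 0], [0, 0, 0, 0, 0, 0]]

```text
clock: 4.15
position: [0.5201, 0.2983, 0.2052]
ee_rot: [0.145, -3.138, 0.0]
force: [0.4, -0.4, 0.1]
width: 0.005
gripper_force: 0.0
```

```bash
python3 - <<'E'
from h import *
# target: chock origin at deck x=-75 (nose -30), 25 mm above deck; TCP = origin -30 x, +55 z
go(O+D@np.array([-.105,0,.055+.03]),D)
E
```

```text
t 4.15 pos [0.5201 0.2983 0.2052] F [ 0.38 -0.36  0.05] w 0.0004 grip 0.0 dq 0.018
shift(tool now) [ 0.0501 -0.3227  0.0997]
turn [-0.0011 -0.1228 -0.0143] shift(after turn) [ 0.0665 -0.322   0.0922]
deck xyz [-0.0385  0.322   0.1772]
```

The fingers close slowly, about 75 mm/s, so I lifted too early and missed the tab. I'll reopen and check that the chock hasn't moved.

Emit:
arm_command:
  targets:
    - [[0, 0, 0, 0, 0, 0], [0, 0, 0, 0, 0, 0], [0, 0, 0, 0, 0, 0], [0, 0, 0, 0, 0, 0], [0, 0, 0, 0, 0, 0], [0, 0, 0, 0, 0, 0]]
  jaw: 0.08

```text
clock: 4.9
position: [0.5205, 0.2985, 0.2058]
ee_rot: [-0.145, 3.138, 0.0]
force: [-0.6, 0.0, -0.0]
width: 0.608
gripper_force: 0.0
```

```bash
python3 - <<'E'
from h import *
im=arm.get_image("scene");c=cloud(im)
b=(c[...,0]>.46)&(c[...,0]<.62)&(c[...,1]>.25)&(c[...,1]<.345)&(c[...,2]>.06)&(c[...,2]<.08)
print("tab pts from scene",b.sum(),np.median(c[b],0),c[b].min(0),c[b].max(0))
go([.521,.2988,.055],CH)
E
```

```text
tab pts from scene 86 [0.52767638 0.29516449 0.07252658] [0.50538222 0.28508152 0.06000567] [0.53939389 0.31204508 0.07974644]
t 4.95 pos [0.5205 0.2985 0.2058] F [ 0.32  0.01 -0.64] w 0.0596 grip 0.0 dq 0.001
shift(tool now) [-0.0005  0.0002  0.1508]
turn [ 0.0001  0.0001 -0.0004] shift(after turn) [-0.0005  0.0003  0.1508]
deck xyz [-0.038   0.3221  0.1777]
```

The chock hasn't moved. I go down again and give the fingers time to close.

Emit:
arm_command:
  targets:
    - [[0, 0, 0.03, 0, 0, 0], [0, 0, 0.04, 0, 0, 0], [0, 0, 0.04, 0, 0, 0], [0, 0, 0.04, 0, 0, 0], [0, 0, 0, 0, 0, 0], [0, 0, 0, 0, 0, 0]]
  jaw: 0.06

```text
clock: 5.7
position: [0.5212, 0.2989, 0.057]
ee_rot: [-0.144, 3.137, 0.001]
force: [0.4, -0.1, -0.0]
width: 0.657
gripper_force: 0.0
```

Emit:
arm_command:
  targets:
    - [[0, 0, 0, 0, 0, 0], [0, 0, 0, 0, 0, 0], [0, 0, 0, 0, 0, 0], [0, 0, 0, 0, 0, 0], [0, 0, 0, 0, 0, 0], [0, 0, 0, 0, 0, 0], [0, 0, 0, 0, 0, 0]]
  jaw: 0.0

```text
clock: 6.58
position: [0.5205, 0.2985, 0.0559]
ee_rot: [-0.144, 3.138, 0.0]
force: [-1.6, -0.9, 5.3]
width: 0.258
gripper_force: 30.0
```

Emit:
arm_command:
  targets:
    - [[0, 0, -0.03, 0, 0, 0], [0, 0, -0.04, 0, 0, 0], [0, 0, -0.05, 0, 0, 0], [0, 0, -0.05, 0, 0, 0], [0.01, -0.05, 0, 0, 0, 0], [0.01, -0.055, 0, 0, 0, 0], [0.01, -0.055, 0, 0, 0, 0], [0.01, -0.055, 0, 0, 0, 0], [0.01, -0.055, 0, 0, 0, 0], [0, -0.05, 0, 0, -0.06, -0.0143]]

```text
clock: 7.82
position: [0.4997, -0.0269, 0.2253]
ee_rot: [-0.163, 3.077, 0.004]
force: [0.9, 0.5, -2.1]
width: 0.256
gripper_force: 30.0
```

Emit:
arm_command:
  targets:
    - [[0, 0, 0, 0, -0.063, 0], [0, 0, 0, 0, 0, 0], [0, 0, 0, 0, 0, 0]]

```text
clock: 8.2
position: [0.5002, -0.0239, 0.2256]
ee_rot: [-0.163, 3.016, 0.01]
force: [-0.5, 0.8, -1.3]
width: 0.261
gripper_force: 30.0
```

```bash
python3 - <<'E'
from h import *
im=arm.get_image("scene");p=im["pixels"]
cv2.imwrite("pics/s2.png",cv2.resize(p[150:310,190:370,::-1],None,fx=3.7,fy=3.7,interpolation=cv2.INTER_CUBIC))
go(O+D@np.array([-.105,0,.055+.03]),D)
E
```

```text
t 8.25 pos [ 0.5004 -0.0238  0.2256] F [-0.07  0.54 -1.43] w 0.0241 grip 30.0 dq 0.004
shift(tool now) [ 0.0156 -0.0037  0.1191]
turn [-0.0001 -0.0002  0.0017] shift(after turn) [ 0.0157 -0.0038  0.119 ]
deck xyz [-0.0893  0.0038  0.204 ]
```

View pics/s2.png

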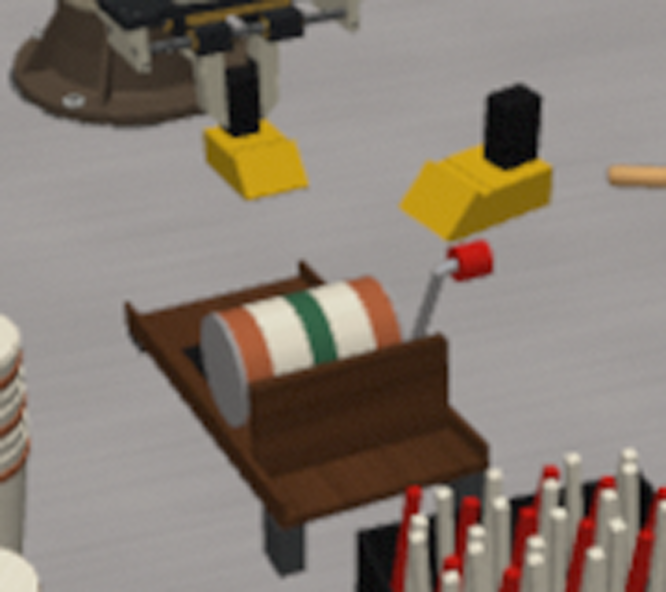

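The crop shows the chock held by its tab at (245,150), nose toward the tin, above the low part of the deck. I lower it to about 12 mm above the deck.

Emit:
arm_command:
  targets:
    - [[0.008, -0.004, 0.03, 0, 0, 0], [0.008, 0, 0.04, 0, 0, 0], [0, 0, 0.04, 0, 0, 0], [0, 0, 0.025, 0, 0, 0], [0, 0, 0, 0, 0, 0], [0, 0, 0, 0, 0, 0]]

```text
clock: 9.0
position: [0.5019, -0.0283, 0.0904]
ee_rot: [-0.162, 3.014, 0.009]
force: [0.3, 0.2, -1.1]
width: 0.257
gripper_force: 30.0
```

```bash
python3 - <<'E'
from h import *
im=arm.get_image("scene");c=cloud(im);p=im["pixels"];hsv=cv2.cvtColor(p,cv2.COLOR_RGB2HSV)
Y=(hsv[...,0]>15)&(hsv[...,0]<32)&(hsv[...,1]>130)&(hsv[...,2]>80)
q=(c[Y]-O)@D; q=q[(np.abs(q[:,1])<.06)&(q[:,0]<.02)&(q[:,0]>-.16)]
print("chock in deck",len(q),np.nanmin(q,0),np.nanmax(q,0),np.nanmedian(q,0))
go(O+D@np.array([-.105,0,.055]),D)
E
```

```text
chock in deck 209 [-0.15159645 -0.05341192 -0.00121068] [0.01438056 0.05495267 0.15105989] [-0.08474402 -0.0120405   0.04410533]
t 9.05 pos [ 0.5021 -0.0284  0.0908] F [ 0.39 -0.24 -1.18] w 0.0242 grip 30.0 dq 0.01
shift(tool now) [0.0004 0.001  0.0151]
turn [-0.0004  0.0022  0.0006] shift(after turn) [0.0004 0.001  0.0151]
deck xyz [-0.1046 -0.001   0.0701]
```

Now I lower in small steps until the chock touches the deck, watching the vertical force.

Emit:
arm_command:
  targets:
    - [[0, 0.001, 0.006, 0, 0, 0], [0, 0, 0.004, 0, 0, 0], [0, 0, 0, 0, 0, 0], [0, 0, 0, 0, 0, 0]]

```text
clock: 9.55
position: [0.5023, -0.0276, 0.0799]
ee_rot: [-0.161, 3.014, 0.009]
force: [0.1, -0.2, -2.5]
width: 0.261
gripper_force: 30.0
```

Emit:
arm_command:
  targets:
    - [[0, 0, 0.002, 0, 0, 0], [0, 0, 0, 0, 0, 0], [0, 0, 0, 0, 0, 0]]

```text
clock: 9.93
position: [0.5026, -0.0276, 0.0779]
ee_rot: [-0.161, 3.014, 0.009]
force: [-0.4, -0.7, -1.0]
width: 0.26
gripper_force: 30.0
```

Emit:
arm_command:
  targets:
    - [[0, 0, 0.0015, 0, 0, 0], [0, 0, 0, 0, 0, 0], [0, 0, 0, 0, 0, 0]]

```text
clock: 10.3
position: [0.5028, -0.0276, 0.077]
ee_rot: [-0.16, 3.014, 0.009]
force: [-4.8, -0.5, 9.3]
width: 0.26
gripper_force: 30.0
```

Emit:
arm_command:
  targets:
    - [[0, 0, -0.0008, 0, 0, 0], [-0.005, 0, 0, 0, 0, 0], [-0.005, 0, 0, 0, 0, 0], [-0.005, 0, 0, 0, 0, 0], [0, 0, 0, 0, 0, 0]]

```text
clock: 10.92
position: [0.5181, -0.0259, 0.079]
ee_rot: [-0.161, 3.014, 0.009]
force: [-0.2, 1.0, -2.1]
width: 0.262
gripper_force: 30.0
```

Emit:
arm_command:
  targets:
    - [[-0.005, 0, 0, 0, 0, 0], [-0.005, 0, 0, 0, 0, 0], [-0.004, 0, 0, 0, 0, 0], [0, 0, 0, 0, 0, 0], [0, 0, 0, 0, 0, 0]]

```text
clock: 11.55
position: [0.5311, -0.0245, 0.0807]
ee_rot: [-0.161, 3.015, 0.009]
force: [-0.4, 0.1, -2.1]
width: 0.26
gripper_force: 30.0
```

```bash
python3 -c "
from h import *
go(O+D@np.array([-.065,0,.055]),D)"
```

```text
t 11.55 pos [ 0.5311 -0.0245  0.0807] F [-0.45  0.07 -2.07] w 0.0238 grip 30.0 dq 0.002
shift(tool now) [-0.0118  0.0002  0.0014]
turn [-0.0004  0.0006 -0.    ] shift(after turn) [-0.0118  0.0002  0.0014]
deck xyz [-0.0768 -0.0002  0.0564]
```

Emit:
arm_command:
  targets:
    - [[-0.003, 0, 0.0003, 0, 0, 0], [-0.003, 0, 0, 0, 0, 0], [-0.003, 0, 0, 0, 0, 0], [-0.002, 0, 0, 0, 0, 0], [0, 0, 0, 0, 0, 0]]

```text
clock: 12.18
position: [0.5416, -0.0235, 0.0818]
ee_rot: [-0.16, 3.016, 0.009]
force: [-4.5, -0.7, 4.9]
width: 0.262
gripper_force: 30.0
```

Emit:
arm_command:
  targets:
    - [[-0.002, 0, 0, 0, 0, 0], [-0.002, 0, 0, 0, 0, 0], [-0.002, 0, 0, 0, 0, 0], [0, 0, 0, 0, 0, 0]]

```text
clock: 12.68
position: [0.5442, -0.0231, 0.082]
ee_rot: [-0.16, 3.021, 0.01]
force: [-15.1, -1.1, 14.5]
width: 0.26
gripper_force: 30.0
```

Emit:
arm_command:
  targets:
    - [[-0.001, 0, 0, 0, 0, 0], [-0.001, 0, 0, 0, 0, 0], [-0.001, 0, 0, 0, 0, 0], [0, 0, 0, 0, 0, 0]]

```text
clock: 13.18
position: [0.5476, -0.0229, 0.0824]
ee_rot: [-0.16, 3.021, 0.01]
force: [-13.6, -1.4, 13.4]
width: 0.262
gripper_force: 30.0
```

```bash
cat > tin.py <<'E'
from h import *
go(O+D@np.array([-.055,0,.055]),D)
im=arm.get_image("top");c=cloud(im);p=im["pixels"]
q=(c.reshape(-1,3)-O)@D
t=q[(np.abs(q[:,1])<.055)&(q[:,2]>.060)&(q[:,2]<.088)&(q[:,0]>0)&(q[:,0]<.095)]
# circle centre from top surface: x of points, axis fit with r=42
from scipy.optimize import least_squares
f=least_squares(lambda v:np.hypot(t[:,0]-v[0],t[:,2]-v[1])-.042,[.04,.042],loss="soft_l1",f_scale=.002)
print("tin deck x,z",f.x,len(t))
k=q[(q[:,2]>.066)&(q[:,0]>.06)&(q[:,0]<.2)&(np.abs(q[:,1])<.07)]
E
python3 tin.py
```

```text
t 13.175 pos [ 0.5476 -0.0229  0.0824] F [-13.62  -1.37  13.42] w 0.0241 grip 30.0 dq 0.004
shift(tool now) [-0.0051  0.0003  0.0011]
turn [ 0.0002 -0.0053 -0.0006] shift(after turn) [-0.0051  0.0003  0.0012]
deck xyz [-0.0601 -0.0003  0.0562]
tin deck x,z [0.03524542 0.04296387] 650
```

The tin is rolling (x ≈ 35 mm), but most of the force is the chock pressing on the deck. I ease up a little.

Emit:
arm_command:
  targets:
    - [[0, 0, -0.0007, 0, 0, 0], [0, 0, 0, 0, 0, 0], [0, 0, 0, 0, 0, 0]]

```text
clock: 13.6
position: [0.5509, -0.0224, 0.0834]
ee_rot: [-0.161, 3.015, 0.009]
force: [-1.5, 0.7, -3.0]
width: 0.257
gripper_force: 30.0
```

Emit:
arm_command:
  targets:
    - [[-0.001, 0, 0, 0, 0, 0], [0, 0, 0, 0, 0, 0], [0, 0, 0, 0, 0, 0]]

```text
clock: 13.98
position: [0.5521, -0.0222, 0.0837]
ee_rot: [-0.161, 3.014, 0.009]
force: [-1.1, 0.2, -3.2]
width: 0.259
gripper_force: 30.0
```

Emit:
arm_command:
  targets:
    - [[-0.002, 0, 0, 0, 0, 0], [-0.002, 0, 0, 0, 0, 0], [0, 0, 0, 0, 0, 0]]

```text
clock: 14.35
position: [0.5565, -0.0218, 0.0844]
ee_rot: [-0.161, 3.013, 0.009]
force: [-0.1, 0.2, -3.0]
width: 0.262
gripper_force: 30.0
```

Emit:
arm_command:
  targets:
    - [[-0.002, 0, 0, 0, 0, 0], [-0.001, 0, 0, 0, 0, 0], [0, 0, 0, 0, 0, 0]]

```text
clock: 14.72
position: [0.5591, -0.0215, 0.0846]
ee_rot: [-0.161, 3.014, 0.009]
force: [-0.5, 0.3, -2.7]
width: 0.261
gripper_force: 30.0
```

```bash
cat >> tin.py <<'E'
# pad face: dark points at top of board
print("board x min/med (deck)",np.percentile(k[:,0],[2,50]) if len(k) else 0)
hsv=cv2.cvtColor(p,cv2.COLOR_RGB2HSV).reshape(-1,3)
b=(hsv[:,2]<45)&(np.abs(q[:,1])<.05)&(q[:,0]>.07)&(q[:,0]<.14)
print("pad",b.sum(),np.nanpercentile(q[b],[5,50,95],axis=0).round(4).tolist() if b.sum() else 0)
E
python3 tin.py
```

```text
t 14.725 pos [ 0.5591 -0.0215  0.0846] F [-0.54  0.26 -2.74] w 0.0239 grip 30.0 dq 0.002
shift(tool now) [0.0067 0.0002 0.0019]
turn [-0.0004  0.0013 -0.    ] shift(after turn) [0.0067 0.0002 0.0019]
deck xyz [-0.0483 -0.0002  0.0569]
tin deck x,z [0.04794705 0.04335084] 657
board x min/med (deck) [0.06051094 0.0809774 ]
pad 108 [[0.1004, -0.0433, 0.0225], [0.1014, 0.0013, 0.0567], [0.1039, 0.0434, 0.0712]]
```

The pad face is at deck x ≈ 100 mm, so the tin should stop at about 58 mm; it's at 48 mm now.

Emit:
arm_command:
  targets:
    - [[-0.002, 0, 0.0002, 0, 0, 0], [-0.002, 0, 0, 0, 0, 0], [-0.002, 0, 0, 0, 0, 0], [0, 0, 0, 0, 0, 0], [0, 0, 0, 0, 0, 0]]

```text
clock: 15.4
position: [0.5653, -0.0209, 0.0853]
ee_rot: [-0.16, 3.013, 0.009]
force: [-0.5, 0.2, -2.6]
width: 0.258
gripper_force: 30.0
```

Emit:
arm_command:
  targets:
    - [[-0.001, 0, 0, 0, 0, 0], [-0.001, 0, 0, 0, 0, 0], [0, 0, 0, 0, 0, 0], [0, 0, 0, 0, 0, 0]]

```text
clock: 15.9
position: [0.5668, -0.0207, 0.0853]
ee_rot: [-0.161, 3.014, 0.009]
force: [-1.6, -0.3, -2.3]
width: 0.259
gripper_force: 30.0
```

Emit:
arm_command:
  targets:
    - [[-0.001, 0, 0, 0, 0, 0], [0, 0, 0, 0, 0, 0], [0, 0, 0, 0, 0, 0]]

```text
clock: 16.27
position: [0.5679, -0.0206, 0.0855]
ee_rot: [-0.161, 3.014, 0.009]
force: [-0.8, 0.2, -3.2]
width: 0.261
gripper_force: 30.0
```

Emit:
arm_command:
  targets:
    - [[-0.001, 0, 0, 0, 0, 0], [0, 0, 0, 0, 0, 0], [0, 0, 0, 0, 0, 0]]

```text
clock: 16.65
position: [0.5689, -0.0205, 0.0856]
ee_rot: [-0.16, 3.014, 0.009]
force: [-2.1, -0.9, -3.0]
width: 0.258
gripper_force: 30.0
```

Emit:
arm_command:
  targets:
    - [[-0.001, 0, 0, 0, 0, 0], [0, 0, 0, 0, 0, 0], [0, 0, 0, 0, 0, 0]]

```text
clock: 17.02
position: [0.5699, -0.0203, 0.0858]
ee_rot: [-0.161, 3.014, 0.009]
force: [-2.5, 1.2, -2.2]
width: 0.261
gripper_force: 30.0
```

Emit:
arm_command:
  targets:
    - [[-0.0008, 0, 0, 0, 0, 0], [0, 0, 0, 0, 0, 0], [0, 0, 0, 0, 0, 0]]

```text
clock: 17.4
position: [0.5705, -0.0203, 0.0858]
ee_rot: [-0.161, 3.014, 0.009]
force: [-2.5, -0.0, -2.7]
width: 0.263
gripper_force: 30.0
```

```bash
python3 tin.py
```

```text
t 17.4 pos [ 0.5705 -0.0203  0.0858] F [-2.47 -0.04 -2.68] w 0.0241 grip 30.0 dq 0.001
shift(tool now) [0.0182 0.0002 0.0017]
turn [-0.0004  0.0009 -0.    ] shift(after turn) [0.0182 0.0002 0.0017]
deck xyz [-0.0368 -0.0002  0.0567]
tin deck x,z [0.05976117 0.04282949] 584
board x min/med (deck) [0.06094743 0.08540191]
pad 36 [[0.1011, -0.0444, 0.0549], [0.1023, 0.0023, 0.0675], [0.1042, 0.0428, 0.073]]
```

Force is starting to build at the pad. I continue in 0.8 mm steps.

Emit:
arm_command:
  targets:
    - [[-0.0008, 0, 0, 0, 0, 0], [0, 0, 0, 0, 0, 0]]

```text
clock: 17.7
position: [0.5709, -0.0203, 0.0857]
ee_rot: [-0.161, 3.015, 0.009]
force: [-4.1, -0.7, -4.2]
width: 0.265
gripper_force: 30.0
```

Emit:
arm_command:
  targets:
    - [[-0.0008, 0, 0, 0, 0, 0], [0, 0, 0, 0, 0, 0]]

```text
clock: 17.95
position: [0.5712, -0.0202, 0.0856]
ee_rot: [-0.161, 3.016, 0.009]
force: [-5.3, -0.9, -3.4]
width: 0.258
gripper_force: 30.0
```

Emit:
arm_command:
  targets:
    - [[-0.001, 0, 0, 0, 0, 0], [0, 0, 0, 0, 0, 0]]

```text
clock: 18.2
position: [0.5716, -0.0202, 0.0855]
ee_rot: [-0.161, 3.018, 0.009]
force: [-5.1, -1.7, -2.7]
width: 0.263
gripper_force: 30.0
```

Emit:
arm_command:
  targets:
    - [[-0.0008, 0, 0, 0, 0, 0], [0, 0, 0, 0, 0, 0], [0, 0, 0, 0, 0, 0]]

```text
clock: 18.58
position: [0.5716, -0.0202, 0.0855]
ee_rot: [-0.161, 3.019, 0.009]
force: [-8.9, -1.6, -0.2]
width: 0.263
gripper_force: 30.0
```

Emit:
arm_command:
  targets:
    - [[-0.0004, 0, 0, 0, 0, 0], [0, 0, 0, 0, 0, 0], [0, 0, 0, 0, 0, 0], [0, 0, 0, 0, 0, 0], [0, 0, 0, 0, 0, 0], [0, 0, 0, 0, 0, 0]]

```text
clock: 19.32
position: [0.5716, -0.0202, 0.0854]
ee_rot: [-0.161, 3.02, 0.01]
force: [-10.5, -1.6, 1.4]
width: 0.259
gripper_force: 30.0
```

```bash
python3 tin.py
```

```text
t 19.325 pos [ 0.5716 -0.0202  0.0854] F [-10.5   -1.6    1.38] w 0.0238 grip 30.0 dq 0.002
shift(tool now) [0.0192 0.0002 0.0013]
turn [ 0.     -0.0042 -0.0002] shift(after turn) [0.0192 0.0002 0.0012]
deck xyz [-0.0358 -0.0002  0.0562]
tin deck x,z [0.0594706  0.04298747] 568
board x min/med (deck) [0.06092449 0.08536734]
pad 42 [[0.101, -0.0432, 0.0505], [0.1023, -0.0024, 0.0665], [0.1044, 0.0421, 0.0705]]
```

Emit:
arm_command:
  targets:
    - [[-0.0005, 0, 0, 0, 0, 0], [0, 0, 0, 0, 0, 0], [0, 0, 0, 0, 0, 0], [0, 0, 0, 0, 0, 0], [0, 0, 0, 0, 0, 0]]

```text
clock: 20.0
position: [0.5716, -0.0202, 0.0855]
ee_rot: [-0.16, 3.02, 0.01]
force: [-11.4, -2.0, 1.7]
width: 0.259
gripper_force: 30.0
```

Emit:
arm_command:
  targets:
    - [[0, 0, 0, 0, 0, 0], [0, 0, 0, 0, 0, 0], [0, 0, 0, 0, 0, 0], [0, 0, 0, 0, 0, 0]]
  jaw: 0.044

```text
clock: 20.5
position: [0.5753, -0.0198, 0.0866]
ee_rot: [-0.161, 3.013, 0.009]
force: [0.7, -0.3, -0.4]
width: 0.479
gripper_force: 0.0
```

```bash
python3 tin.py
```

```text
t 20.5 pos [ 0.5753 -0.0198  0.0866] F [ 0.71 -0.33 -0.39] w 0.044 grip 0.0 dq 0.002
shift(tool now) [0.023  0.0002 0.0019]
turn [-0.0004  0.0018  0.0001] shift(after turn) [0.023  0.0002 0.0019]
deck xyz [-0.032  -0.0002  0.0569]
tin deck x,z [0.05918154 0.04292583] 560
board x min/med (deck) [0.06097035 0.08617061]
pad 39 [[0.1008, -0.0436, 0.0558], [0.1025, 0.0, 0.0673], [0.1041, 0.0448, 0.0727]]
```

Chock released; tin at 59 mm. I lift straight up, close the fingers, and go to the uphill side of the knob.

Emit:
arm_command:
  targets:
    - [[0, 0, -0.03, 0, 0, 0], [0, 0, -0.04, 0, 0, 0], [0, 0, -0.04, 0, 0, 0], [0, 0, -0.03, 0, 0, 0], [0, 0, 0, 0, 0, 0]]

```text
clock: 21.18
position: [0.559, -0.0217, 0.2278]
ee_rot: [-0.16, 3.01, 0.01]
force: [-0.1, 0.2, -1.6]
width: 0.481
gripper_force: 0.0
```

```bash
python3 tin.py; python3 - <<'E'
from h import *
im=arm.get_image("scene");c=cloud(im);p=im["pixels"]
cv2.imwrite("pics/s3.png",cv2.resize(p[150:310,190:370,::-1],None,fx=3.7,fy=3.7,interpolation=cv2.INTER_CUBIC))
hsv=cv2.cvtColor(p,cv2.COLOR_RGB2HSV)
m=((hsv[...,0]<6)|(hsv[...,0]>174))&(hsv[...,1]>170)&(hsv[...,2]>90)
q=(c[m]-O)@D; q=q[(q[:,0]>-.05)&(q[:,0]<.1)&(q[:,1]>.1)&(q[:,1]<.17)]
print("knob deck",len(q),np.nanmin(q,0),np.nanmax(q,0),np.nanmedian(q,0))
go(O+D@np.array([.073,.141,.17]),D)
E
```

```text
t 21.175 pos [ 0.559  -0.0217  0.2278] F [-0.1   0.16 -1.64] w 0.0441 grip 0.0 dq 0.043
shift(tool now) [0.0248 0.0004 0.1439]
turn [-0.0004  0.0057 -0.0001] shift(after turn) [0.024  0.0004 0.1441]
deck xyz [-0.031  -0.0004  0.1991]
tin deck x,z [0.05917006 0.04350753] 385
board x min/med (deck) [0.06191393 0.09248331]
pad 41 [[0.1006, -0.0434, 0.0569], [0.1026, -0.0028, 0.0681], [0.1044, 0.036, 0.0754]]
knob deck 82 [0.02674101 0.11978397 0.07649804] [0.04941101 0.14827448 0.10008639] [0.04293128 0.1324983  0.09257059]
t 21.275 pos [ 0.5576 -0.0215  0.2251] F [-0.64 -0.37 -1.  ] w 0.0444 grip 0.0 dq 0.021
shift(tool now) [-0.1057  0.141   0.0266]
turn [-0.0002  0.001   0.0001] shift(after turn) [-0.1057  0.141   0.0265]
deck xyz [-0.0327 -0.      0.1965]
```

View pics/s3.png

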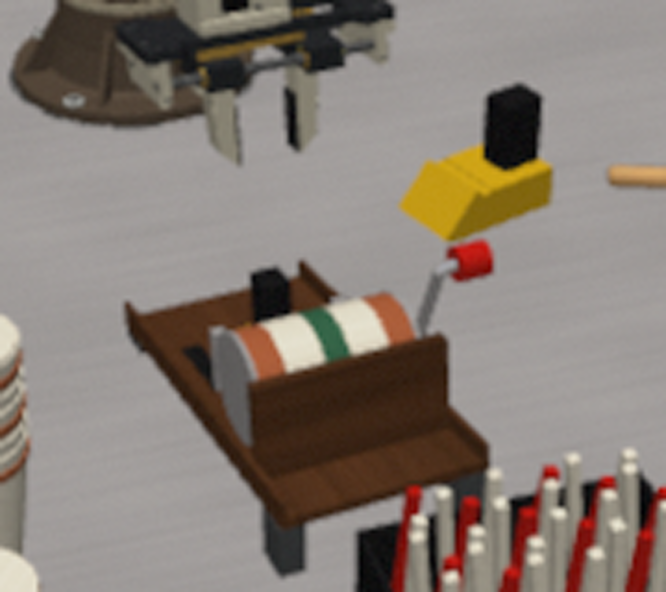

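The crop shows the chock (tab at (270,290)) seated behind the tin, which is against the backstop, and the hand is free. The red knob is at (470,260).

Emit:
arm_command:
  targets:
    - [[-0.026, 0.035, 0, 0, 0, 0], [-0.027, 0.036, 0, 0, 0, 0], [-0.027, 0.035, 0, 0, 0, 0], [-0.026, 0.035, 0, 0, 0, 0], [0, 0, 0.03, 0, 0, 0], [0, 0, 0.035, 0, 0, 0], [0, 0, 0.03, 0, 0, 0], [0, 0, 0, 0, 0, 0]]
  jaw: 0.0

```text
clock: 22.28
position: [0.6566, 0.1305, 0.1399]
ee_rot: [-0.161, 3.021, 0.007]
force: [-0.3, 0.6, -0.1]
width: 0.005
gripper_force: 0.0
```

```bash
python3 - <<'E'
from h import *
go(O+D@np.array([.062,.141,.1]),D)
for g in np.arange(0,1.51,.1875):
    th=.5-g; print(round(g,3),((np.array([-.017+.11*np.sin(th),-.012+.11*np.cos(th)]))*1000).round(1))
E
```

```text
t 22.275 pos [0.6566 0.1305 0.1399] F [-0.27  0.57 -0.06] w 0.0005 grip 0.0 dq 0.049
shift(tool now) [ 0.0087  0.0004 -0.0019]
turn [-0.0017 -0.0062  0.0002] shift(after turn) [ 0.0087  0.0004 -0.002 ]
deck xyz [0.0707 0.1406 0.098 ]
0.0 [35.7 84.5]
0.188 [16.8 92.7]
0.375 [-3.3 97.1]
0.562 [-23.9  97.8]
0.75 [-44.2  94.6]
0.938 [-63.6  87.6]
1.125 [-81.4  77.2]
1.312 [-96.9  63.6]
1.5 [-109.6   47.4]
```

Emit:
arm_command:
  targets:
    - [[0.0105, 0, 0, 0, 0, 0], [0.0095, 0, -0.0043, 0, 0, 0], [0.0095, 0, -0.0043, 0, 0, 0], [0.01, 0, -0.002, 0, 0, 0], [0.01, 0, -0.002, 0, 0, 0], [0.0105, 0, -0.0005, 0, 0, 0], [0.0105, 0, -0.0005, 0, 0, 0], [0.01, 0, 0.0015, 0, 0, 0], [0.01, 0, 0.0015, 0, 0, 0], [0, 0, 0, 0, 0, 0]]

```text
clock: 23.52
position: [0.5666, 0.121, 0.1425]
ee_rot: [-0.161, 3.017, 0.009]
force: [-0.5, -0.3, 0.0]
width: 0.006
gripper_force: 0.0
```

```bash
cat > knob.py <<'E'
from h import *
go(O+D@np.array([-.020,.141,.109]),D)
for n in("scene","top"):
    im=arm.get_image(n);c=cloud(im);p=im["pixels"];hsv=cv2.cvtColor(p,cv2.COLOR_RGB2HSV)
    m=((hsv[...,0]<6)|(hsv[...,0]>174))&(hsv[...,1]>150)&(hsv[...,2]>80)
    q=(c[m]-O)@D; q=q[(q[:,0]>-.15)&(q[:,0]<.1)&(q[:,1]>.1)&(q[:,1]<.17)]
    if len(q): k=np.nanmedian(q,0);print(n,"knob deck",len(q),k,np.nanmax(q,0),"gate",.5-np.arctan2(k[0]+.017,k[2]+.012))
    if n=="scene":cv2.imwrite("pics/k%d.png"%(arm.observe()["clock"]*10),cv2.resize(p[150:310,190:370,::-1],None,fx=3.7,fy=3.7,interpolation=cv2.INTER_CUBIC))
E
python3 knob.py; python3 tin.py|grep tin
```

```text
t 23.525 pos [0.5666 0.121  0.1425] F [-0.47 -0.31  0.03] w 0.0006 grip 0.0 dq 0.024
shift(tool now) [0.0011 0.0002 0.0027]
turn [-0.0007 -0.0019  0.0003] shift(after turn) [0.0011 0.0002 0.0026]
deck xyz [-0.0189  0.1408  0.1116]
scene knob deck 29 [-0.03420183  0.12297611  0.09864679] [-0.02700835  0.13813822  0.11745577] gate 0.6542315111770504
tin deck x,z [0.05895622 0.04333685] 879
```

Emit:
arm_command:
  targets:
    - [[0.0105, 0, 0.004, 0, 0, 0], [0.0105, 0, 0.006, 0, 0, 0], [0.0085, 0, 0.005, 0, 0, 0], [0.0085, 0, 0.0055, 0, 0, 0], [0.008, 0, 0.0065, 0, 0, 0], [0.008, 0, 0.007, 0, 0, 0], [0.0065, 0, 0.008, 0, 0, 0], [0.0065, 0, 0.008, 0, 0, 0], [0, 0, 0, 0, 0, 0]]

```text
clock: 24.8
position: [0.5074, 0.1146, 0.0846]
ee_rot: [-0.161, 3.016, 0.009]
force: [-0.6, -0.8, 0.1]
width: 0.009
gripper_force: 0.0
```

```bash
python3 knob.py; python3 tin.py|grep tin
```

```text
t 24.8 pos [0.5074 0.1146 0.0846] F [-0.55 -0.81  0.12] w 0.0009 grip 0.0 dq 0.028
shift(tool now) [-0.065   0.0003 -0.0476]
turn [-0.0008 -0.001   0.0001] shift(after turn) [-0.065   0.0003 -0.0475]
deck xyz [-0.085   0.1407  0.0615]
scene knob deck 17 [-0.10268207  0.12255349  0.05730676] [-0.09568966  0.12864642  0.06621969] gate 1.3906624369529785
tin deck x,z [0.05934791 0.04326311] 888
```

Emit:
arm_command:
  targets:
    - [[0.004, 0, 0.004, 0, 0, 0], [0.003, 0, 0.003, 0, 0, 0], [0, 0, 0, 0, 0, 0]]

```text
clock: 25.32
position: [0.5048, 0.1147, 0.0787]
ee_rot: [-0.16, 3.009, 0.011]
force: [7.4, 0.8, 1.3]
width: 0.009
gripper_force: 3.5
```

Emit:
arm_command:
  targets:
    - [[0.003, 0, 0.002, 0, 0, 0], [0.002, 0, 0, 0, 0, 0], [0, 0, 0, 0, 0, 0]]

```text
clock: 25.7
position: [0.5046, 0.1148, 0.0779]
ee_rot: [-0.159, 3.001, 0.013]
force: [17.6, -0.3, 2.4]
width: 0.01
gripper_force: 8.3
```

```bash
python3 knob.py; python3 tin.py|grep tin; ls pics
```

```text
t 25.7 pos [0.5046 0.1148 0.0779] F [17.61 -0.31  2.37] w 0.0009 grip 8.3 dq 0.002
shift(tool now) [-0.0694 -0.0001 -0.0529]
turn [ 0.0013  0.0147 -0.0009] shift(after turn) [-0.0686 -0.0002 -0.0539]
deck xyz [-0.0886  0.1412  0.0551]
scene knob deck 17 [-0.10483994  0.12222171  0.05464328] [-0.09540432  0.1315738   0.06421872] gate 1.4217568126752913
tin deck x,z [0.05896642 0.04332129] 914
crop.png
k235.png
k248.png
k257.png
s1.png
s2.png
s3.png
scene0.png
top0.png
```

At the end stop: 17.6 N and no more motion. I back off uphill, then up and away, and check.

Emit:
arm_command:
  targets:
    - [[-0.01, 0, 0, 0, 0, 0], [-0.01, 0.005, 0, 0, 0, 0], [0, 0, -0.04, 0, 0, 0], [0, 0, -0.05, 0, 0, 0], [0, 0, -0.05, 0, 0, 0], [0, 0.03, -0.02, 0, 0, 0], [0, 0.04, 0, 0, 0, 0], [0, 0.04, 0, 0, 0, 0], [0, 0, 0, 0, 0, 0], [0, 0, 0, 0, 0, 0]]

```text
clock: 27.1
position: [0.4851, 0.2277, 0.2358]
ee_rot: [-0.161, 3.016, 0.008]
force: [0.3, -1.2, 0.3]
width: 0.006
gripper_force: 0.0
```

```bash
python3 knob.py; python3 tin.py|grep tin; ls -t pics|head -1
```

```text
t 27.1 pos [0.4851 0.2277 0.2358] F [ 0.29 -1.24  0.32] w 0.0005 grip 0.0 dq 0.017
shift(tool now) [-0.0566 -0.1144  0.1038]
turn [-0.0014 -0.0006  0.0005] shift(after turn) [-0.0566 -0.1145  0.1037]
deck xyz [-0.0766  0.2555  0.2127]
scene knob deck 69 [-0.1034788   0.13327313  0.05417476] [-0.09497921  0.14707471  0.06525862] gate 1.4176293568686984
top knob deck 52 [-0.11264318  0.13573338  0.06119552] [-0.10249655  0.14521619  0.06895929] gate 1.4175762233908797
tin deck x,z [0.05898749 0.04319952] 920
k271.png
```

View pics/k271.png

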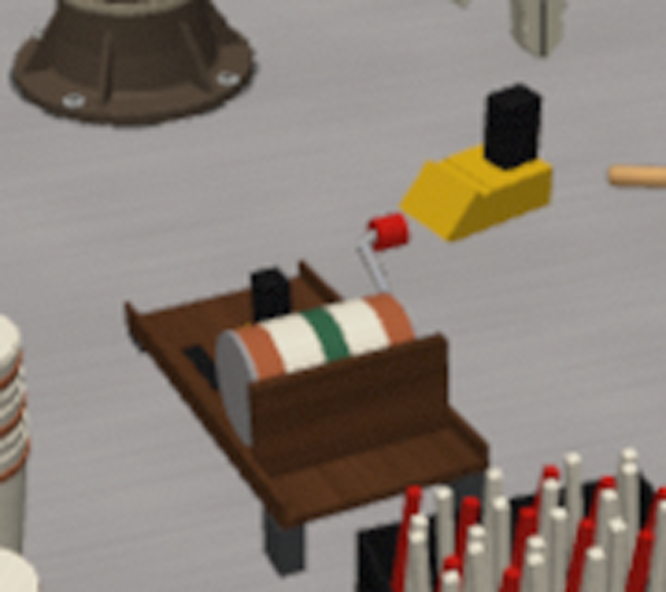

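The lever is folded downhill (knob at (388,230)), the chock's tab at (270,290) is unchanged, the tin is still up against the backstop, and the hand is clear.

```bash
python3 -c "
from cell import arm
print(arm.sign_off())"
```

```text
the job is handed in; nothing more can be done
None
```

I handed the job in at about 27 s: the gate is folded down to its end stop, the chock alone holds the tin at deck x ≈ 59 mm (about 29 mm uphill of its start) and the hand is clear; the hand-in returned no verdict.

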